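# Level a cocked caddy in its storage box and lift it out

## Task

The wooden caddy has gone into its white storage box crooked and is stuck with its near end up. Press the raised end down until the caddy lies flat on the bottom of the box, then lift it out by its handle and stand it level, wholly on the chopping board. Lower it rather than drop it, let go, and leave the salt mill, onion and mug where they are.

Things in the scene. Friction and masses are not known exactly. Their poses are not given: they have to be found in the camera images.
- storage_box: White open-topped box, fixed. Outside 172 (x) x 124 (y) x 75 mm high; inside 158 x 110 mm; floor and walls 7 mm thick. Wire grips stand 13 mm out from both end walls, 45 mm up. Origin at the centre of its underside, z up; +x points to the end where the caddy stands up (the near end, towards the robot within 0.5 rad). A caddy lying flat inside has its origin 7 mm above this one.
- caddy: Loose light-wood caddy, about 0.35 kg, 150 (x) x 98 (y) x 45 mm high without its handle: flat in the box it has 4 mm play at each end, 6 mm at each side. A flat deck 45 mm long on each end, a well between. Origin at the centre of its underside, z up. At the start its -x end is on the box floor and its +x end 39 mm up (16 degrees).
- caddy_handle (a point): Centre of the caddy's handle: a round wooden bar 14 mm in diameter, 80 mm long, parallel to the caddy's y axis, 90 mm above the caddy's underside, between two upright posts 22 mm wide in x and 9 mm thick at the caddy's sides.
- caddy_raised_deck (a point): Where to press: on top of the raised (+x) deck, 50 mm from the caddy's middle, 25 mm in from its end, 45 mm above its underside; it stands near the box rim's height. The end is held up only by its rubber edge strip (5 mm radius) gripping the box wall; about 2 to 12 N down here makes it slide down flat, where this point is 52 mm above the worktop.
- board: Wooden chopping board lying flat, fixed: 200 mm (its x) x 300 mm (its y) x 21 mm thick. Origin at the centre of its underside, z up. It lies beside the box, to the left or to the right. The caddy's underside stands 21 mm above this origin when placed. (Mind the wall cabinet: 0.45 m above the worktop, from about 0.57 m ahead of the robot, over the middle and right; fold the arm back before swinging.)
- salt_mill: Turned wooden salt mill, upright, 56 mm wide, 165 mm tall, loose bystander. Origin at the centre of its underside.
- onion: Brown onion, 75 mm, loose bystander. Origin at its underside.
- mug: Blue-grey mug, 78 mm wide, 97 mm tall, loose bystander. Origin at the centre of its underside.
- caddy_corner0 (a point): Lower corner of the caddy at its +x +y, on the plane of its underside.
- caddy_corner1 (a point): Lower corner of the caddy at its +x -y, on the plane of its underside.
- caddy_corner2 (a point): Lower corner of the caddy at its -x -y, on the plane of its underside.
- caddy_corner3 (a point): Lower corner of the caddy at its -x +y, on the plane of its underside.

How it is judged:
By the outcome, as a careful person would: the job done as asked, in the order asked, and still so for the second after the job is handed in, with the robot touching nothing.
It also fails if it takes over 58 s, if anything falls off the work surface, if the arm or the gripper's body presses on something with over 40 N, if the wrist force passes 120 N, or if a joint passes its speed limit or range.

## Robot

A 6-joint arm with a two-finger parallel gripper is mounted at the origin on a cart in front of the work surface, level with it; the furniture and walls round the work are solid. World frame = base frame: x ahead of the robot, y to its left, z up, the work surface at z = 0. Lengths are in mm, angles in degrees, forces in N, time in s.
With the tool pointing down it reaches from about 350 to 850 mm from the base axis. Payload 8.1 kg.
Tool frame: the origin (TCP) lies at the very end of the fingers, on their centre line; the grasp point (between the pads) lies 19 mm behind it (pinch_z is the z of the grasp point in the tool frame, in mm); z points along the fingers, y is the direction in which the jaws open and shut (so a half turn about z gives the same grasp; the last joint's range is limited). The gripper opens to 85 mm and grips with 20 to 120 N. Pads are 22 mm wide; open, the fingers measure 114 mm over their backs; the gripper's body (76 mm by 85 mm) begins 54 mm behind the grasp point. The pads swing forward as they close: fully open they stand 13 mm farther back than shut.
Start: joints at [-73.533, 7.471, 85.268, -0, 87.261, -4.893], TCP at [218.555, -558.784, 231.292] pointing down, gripper open.
Joint ranges: [-169.43, 169.43], [-51.17, 129.36], [1.28, 143.12], [-76.62, 256.62], [0, 156.53], [-152.29, 152.29]. Speed limits (degrees/s): [136.94, 136.94, 159.86, 180, 180, 180].

## Interface

Orientations are given as [roll, pitch, yaw] about the fixed x, y, z axes, in that order (R = Rz(yaw) Ry(pitch) Rx(roll)).
In Python, from bench import * gives the robot as it stands.
- The arm moves only by the shell command python3 -m creep 'ROWS' [FORCE]. ROWS is a JSON object of lists of equal length, an entry for each row: "translation": the shift along the tool's x, y, z in mm, a list of three; "rotation": the turn, a rotation vector about the tool's x, y, z in rad, a list of three; "claw": the finger opening in mm, from 0 to 85.4. In form: {"translation": [[dx, dy, dz], ...], "rotation": [[ax, ay, az], ...], "claw": [claw, ...]}. A call has 1 to 10 rows; each row shifts and turns the commanded pose from where the row before left it, along the tool's axes as they then stand; what a row does not reach is not made up. A row lasts 1/10 s, in which the tool goes at most 50 mm and 8.59 degrees, less where a joint would pass 70% of its speed; a pose out of reach is approached as far as the arm can. A call is refused whole if a number of a shift passes 50 or a number of a turn 0.15, either way. A call with a gripper value outside its range is refused whole. The fingers move at their own pace and stop on an object; FORCE is the grip in N (left out, the last holds). Time passes only in rows, so rows that do not move let the fingers close. It gives the time, the measured TCP pose, the force and the opening at its end, in the units of the state.
- sense(): the state, without advancing time (a new reading comes with each control period).
- snapshot(name): name is "scene" or "top" or "wrist"; returns a dict with "frame" (400x640x3 uint8, red, green, blue), "intrinsics" (3x3 intrinsics, pixels), "extrinsics" (4x4, takes a point from camera to world coordinates). Camera axes: x right, y up, looking along -z (the intrinsics and any distortion apply to the point x, -y, -z); pixel columns grow to the right and rows downward; lengths in mm; the calibration is good to about 2 mm. A picture is of the moment at which its call begins. There is no depth.
- hand_in(): hands the job in, once; it reports no verdict.
The state is a dict: "time": time; "joint_pos": joint angles; "qd": joint speeds; "joint_efforts": joint torques, N m; "tool_pos": TCP position; "tcp_rot": TCP orientation; "ft_force": force on the tool from outside, world axes, zero at the start; "wrist_torque": the same for the moment, N m; "finger_gap": finger opening in mm.
Only numpy, scipy, OpenCV 4.12 (cv2) and the standard library are available. Lean on these libraries where they do the work, as an engineer would, in place of code of your own. Each camera call takes 0.05 s, during which the arm holds its last target.

## Working session

There is one attempt and no reset: what is moved stays moved. The work goes in short steps, Python scripts to look and compute and a shell command to move; the robot and the scene stay as the last step left them, time stands still between calls to the robot, and variables do not carry over. Pictures are saved under pics/ and viewed, and the job is handed in when it is done.

```bash
mkdir -p pics; ls; python3 - <<'E'
from bench import *
import cv2,numpy as np,json
for n in ["scene","top","wrist"]:
    s=snapshot(n); cv2.imwrite(f"pics/{n}0.png",s["frame"][:,:,::-1])
    print(n,np.round(s["intrinsics"],1).tolist(),np.round(s["extrinsics"],3).tolist(),[k for k in s])
    np.savez(f"pics/{n}0.npz",K=s["intrinsics"],E=s["extrinsics"])
print(sense())
E
```

```text
pics
scene [[516.0, 0.0, 331.0], [0.0, 516.0, 194.8], [0.0, 0.0, 1.0]] [[-0.716, 0.517, -0.469, -189.312], [-0.698, -0.522, 0.49, 649.248], [0.009, 0.679, 0.734, 1277.92], [0.0, 0.0, 0.0, 1.0]] ['frame', 'intrinsics', 'extrinsics']
top [[410.9, 0.0, 321.6], [0.0, 410.9, 196.2], [0.0, 0.0, 1.0]] [[0.004, 0.994, -0.109, 424.756], [-1.0, 0.002, -0.01, -132.559], [-0.01, 0.109, 0.994, 1284.518], [0.0, 0.0, 0.0, 1.0]] ['frame', 'intrinsics', 'extrinsics']
wrist [[325.9, 0.0, 317.9], [0.0, 325.9, 205.4], [0.0, 0.0, 1.0]] [[0.364, 0.892, 0.268, 285.251], [-0.931, 0.349, 0.104, -530.65], [-0.001, -0.287, 0.958, 373.8], [0.0, 0.0, 0.0, 1.0]] ['frame', 'intrinsics', 'extrinsics']
{'time': 0.15, 'joint_pos': array([-7.35318559e+01,  7.50633890e+00,  8.53163112e+01, -3.63949742e-04,
        8.72602685e+01, -4.89262900e+00]), 'qd': array([ 0.02172381, -0.23564995, -0.17186774,  0.02212198, -0.07286255,
        0.08317165]), 'joint_efforts': array([ 6.05090627e-04, -5.70063186e+01, -5.01159132e+01, -1.18513426e-04,
        9.63815575e-03,  4.31363446e-05]), 'tool_pos': array([ 218.44541271, -558.36502565,  230.46011575]), 'tcp_rot': array([-1.79917353e+02, -6.70983909e-03,  2.13607859e+01]), 'ft_force': array([-0.20222389,  1.12998277,  0.19691102]), 'wrist_torque': array([-0.03875587, -0.00986128, -0.02384155]), 'finger_gap': 85.1943632576609}
```

View pics/scene0.png

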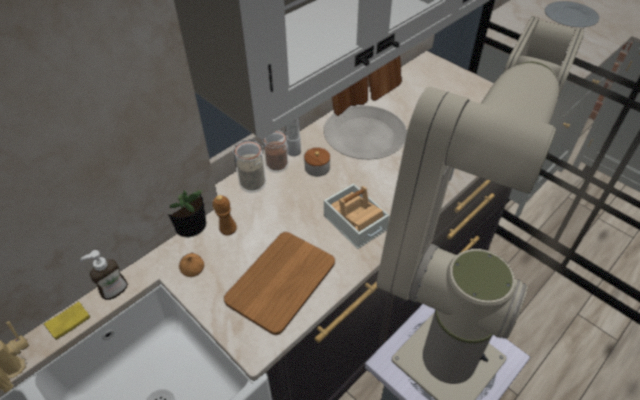

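View pics/top0.png

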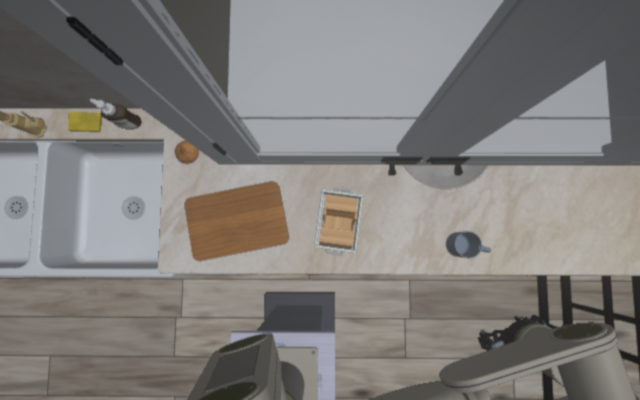

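View pics/wrist0.png

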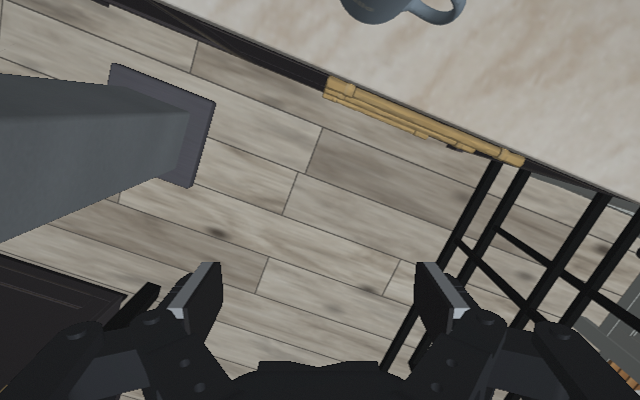

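```bash
cat > h.py <<'E'
import numpy as np,cv2
def load(n):
    d=np.load(f"pics/{n}.npz"); return d["K"],d["E"]
def proj(P,n):
    K,E=load(n); P=np.atleast_2d(P).astype(float)
    c=(P-E[:3,3])@E[:3,:3]; c=c*[1,-1,-1]; q=c@K.T; return q[:,:2]/q[:,2:]
def back(uv,z,n):
    K,E=load(n); uv=np.atleast_2d(uv).astype(float)
    c=np.c_[uv,np.ones(len(uv))]@np.linalg.inv(K).T; d=(c*[1,-1,-1])@E[:3,:3].T
    t=(z-E[2,3])/d[:,2]; return E[:3,3]+d*t[:,None]
def snap(n,name):
    from bench import snapshot
    s=snapshot(n); cv2.imwrite(f"pics/{name}.png",s["frame"][:,:,::-1]); np.savez(f"pics/{name}.npz",K=s["intrinsics"],E=s["extrinsics"])
def crop(name,x0,y0,w,h,k,out):
    i=cv2.imread(f"pics/{name}.png")[y0:y0+h,x0:x0+w]; cv2.imwrite(f"pics/{out}.png",cv2.resize(i,None,fx=k,fy=k,interpolation=cv2.INTER_CUBIC))
E
python3 - <<'E'
from h import *
crop("top0",300,175,80,90,6,"c1"); crop("scene0",310,175,90,75,8,"c2"); crop("top0",170,165,130,110,6,"c3"); 
crop("scene0",215,225,130,110,6,"c4")
E
```

```text
(no output)
```

View pics/c1.png

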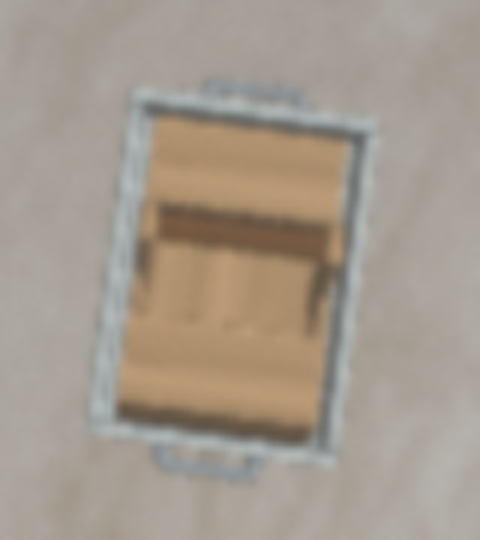

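View pics/c2.png

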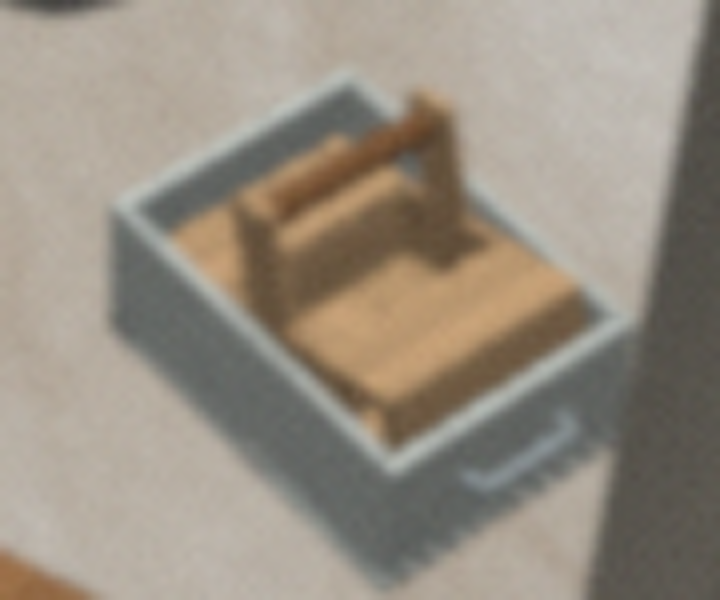

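View pics/c3.png

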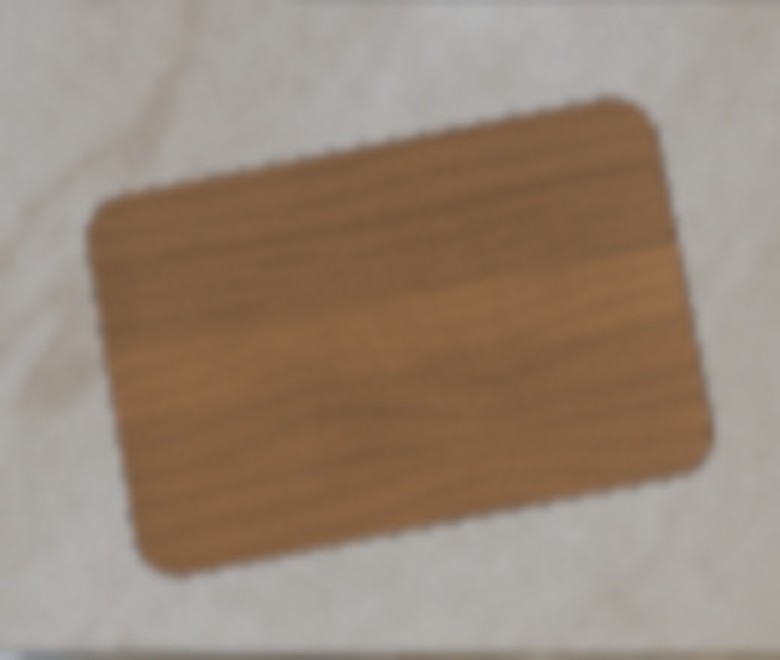

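View pics/c4.png

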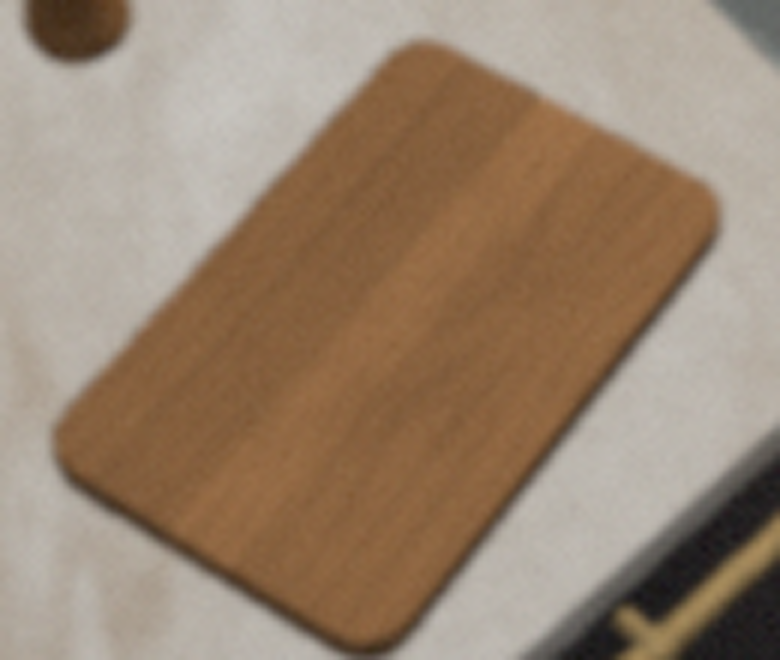

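```bash
python3 - <<'E'
from h import *
def px(a,x0,y0,k): return (np.array(a,float)+.5)/k-.5+[x0,y0]
def X(l,m):
    a=np.cross([*l[0],1],[*l[1],1]);b=np.cross([*m[0],1],[*m[1],1]);c=np.cross(a,b);return c[:2]/c[2]
r=back(px([(135,88),(377,124),(333,463),(90,432)],300,175,6),75,"top0"); print(r.round(1)); 
d=lambda r:[np.linalg.norm(r[i]-r[i-1]).round(1) for i in range(4)]
print(d(r),r.mean(0)); v=(r[2]+r[3]-r[0]-r[1]);print("box +x yaw",np.degrees(np.arctan2(v[1],v[0])))
v=(r[0]+r[3]-r[1]-r[2]);print("y yaw",np.degrees(np.arctan2(v[1],v[0])))
rs=back(px([(350,70),(636,318),(390,470),(115,208)],310,175,8),75,"scene0");print("scene",rs.round(1),d(rs),rs.mean(0))
T=[(150,187),(590,98)];L=[(90,240),(132,545)];B=[(190,573),(690,472)];R=[(660,140),(712,430)]
b=back(px([X(T,L),X(T,R),X(R,B),X(B,L)],170,165,6),21,"top0");print(b.round(1),d(b),b.mean(0))
v=b[0]-b[1]+b[3]-b[2];print("board y dir",np.degrees(np.arctan2(v[1],v[0])))
T=[(430+35,46),(690,178)];L=[(380,58),(75,400)];B=[(75,485),(330,645)];Rr=[(715,240),(410,622)]
print("onion",back([187,160],0,"top0"),"mug",back([464,244],50,"top0"))
hb=px([(160,225),(332,247)],300,175,6)
print("handle",back(hb,95,"top0"))
E
```

```text
[[ 578.5 -121.2   75. ]
 [ 560.9 -240.6   75. ]
 [ 395.1 -218.    75. ]
 [ 409.6  -99.9   75. ]]
[np.float64(170.3), np.float64(120.7), np.float64(167.4), np.float64(119.1)] [ 486.04420884 -169.92644367   75.        ]
box +x yaw 172.5262314827288
y yaw 82.29540988300465
scene [[ 563.3 -241.1   75. ]
 [ 395.6 -221.    75. ]
 [ 412.9  -99.4   75. ]
 [ 577.8 -120.6   75. ]] [np.float64(121.4), np.float64(168.9), np.float64(122.7), np.float64(166.3)] [ 487.40435776 -170.51492962   75.        ]
[[557.2 308.7  21. ]
 [617.6  16.7  21. ]
 [421.7 -21.1  21. ]
 [361.3 273.9  21. ]] [np.float64(199.0), np.float64(298.2), np.float64(199.5), np.float64(301.1)] [489.46066976 144.55734263  21.        ]
board y dir 101.6252755726762
onion [[681.06319561 310.32304759   0.        ]] mug [[ 418.55818521 -543.61833793   50.        ]]
handle [[ 509.29574286 -133.69300906   95.        ]
 [ 498.89637704 -216.70247163   95.        ]]
```

```bash
python3 -m creep '{"translation":[[0,0,0],[0,0,0],[0,0,0],[0,0,0],[0,0,0],[0,0,0],[0,0,0],[0,0,0]],"rotation":[[0,0,-0.14],[0,0,-0.14],[0,0,-0.14],[0,0,-0.14],[0,0,-0.14],[0,0,-0.14],[0,0,-0.14],[0,0,-0.086]],"claw":[0,0,0,0,0,0,0,0]}' 40
cat >> h.py <<'E'
def go(target,yaw=None):
    from bench import sense
    from scipy.spatial.transform import Rotation as Ro
    s=sense(); R=Ro.from_euler('xyz',s["tcp_rot"],degrees=True)
    print("t",round(s["time"],2),"pos",np.round(s["tool_pos"],1),"rot",np.round(s["tcp_rot"],2),"gap",round(s["finger_gap"],1),"f",np.round(s["ft_force"],1),"M",np.round(s["wrist_torque"],2))
    print("q",np.round(s["joint_pos"],1))
    if target is not None: print("tool shift",np.round(R.inv().apply(np.array(target)-s["tool_pos"]),1))
    if yaw is not None:
        print("rotvec",np.round((R.inv()*Ro.from_euler('xyz',[180,0,yaw],degrees=True)).as_rotvec(),4))
E
python3 -c "
from h import *
go([440.1,-164.2,180],82.5)"
```

```text
time: 0.95
tool_pos: [218.5, -558.5, 230.8]
tcp_rot: [-180.0, -0.0, 82.8]
ft_force: [-0.3, -0.2, -0.4]
finger_gap: 0.3
t 0.95 pos [ 218.5 -558.5  230.8] rot [-1.7998e+02 -5.0000e-02  8.2750e+01] gap 0.3 f [-0.3 -0.2 -0.4] M [-0.02 -0.01 -0.01]
q [-73.5   7.5  85.3  -0.   87.3 -66.3]
tool shift [419.1 170.1  51.1]
rotvec [-0.0004 -0.0008  0.0044]
```

```bash
python3 -m creep '{"translation":[[20,8,2],[35,14,4],[38,15.5,5],[38,15.5,5],[38,15.5,5],[38,15.5,5],[38,15.5,5],[38,15.5,5],[38,15.5,5],[38,15.5,5]],"rotation":[[0,0,0.004],[0,0,0],[0,0,0],[0,0,0],[0,0,0],[0,0,0],[0,0,0],[0,0,0],[0,0,0],[0,0,0]],"claw":[0,0,0,0,0,0,0,0,0,0]}'
python3 -c "
from h import *
go([440.1,-164.2,180],82.5)"
```

```text
time: 1.95
tool_pos: [412.2, -221.2, 185.0]
tcp_rot: [-180.0, 0.0, 82.2]
ft_force: [1.3, -0.7, 0.1]
finger_gap: 0.2
t 1.95 pos [ 412.2 -221.2  185. ] rot [-180.     0.    82.2] gap 0.2 f [ 1.3 -0.7  0.1] M [-0.06 -0.04  0.03]
q [-34.5 -12.  109.1  -0.   82.9 -26.7]
tool shift [60.3 19.9  5. ]
rotvec [-0.      0.     -0.0052]
```

```bash
python3 -m creep '{"translation":[[30,10,3],[20,7,2],[10,3,0],[0,0,20],[0,0,20],[0,0,15],[0,0,0]],"rotation":[[0,0,-0.005],[0,0,0],[0,0,0],[0,0,0],[0,0,0],[0,0,0],[0,0,0]],"claw":[0,0,0,0,0,0,0]}'
python3 -c "
from h import *
go([440.1,-164.2,90],82.5); snap('top','top1'); snap('wrist','wrist1');snap('scene','scene1')
crop('top1',280,160,110,100,6,'d1')"
```

```text
time: 2.65
tool_pos: [437.7, -165.7, 122.9]
tcp_rot: [-179.7, -0.1, 82.5]
ft_force: [-1.3, -0.4, -0.3]
finger_gap: -0.0
t 2.65 pos [ 437.7 -165.7  122.9] rot [-1.7975e+02 -7.0000e-02  8.2460e+01] gap -0.0 f [-1.3 -0.4 -0.3] M [ 0.04  0.02 -0.02]
q [-27.   -8.5 112.7  -0.   76.1 -19.5]
tool shift [ 1.8  2.3 32.8]
rotvec [-0.0044 -0.0012 -0.0006]
```

View pics/wrist1.png

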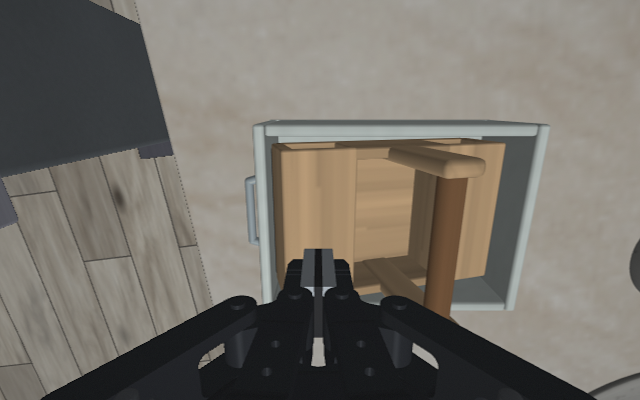

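View pics/scene1.png

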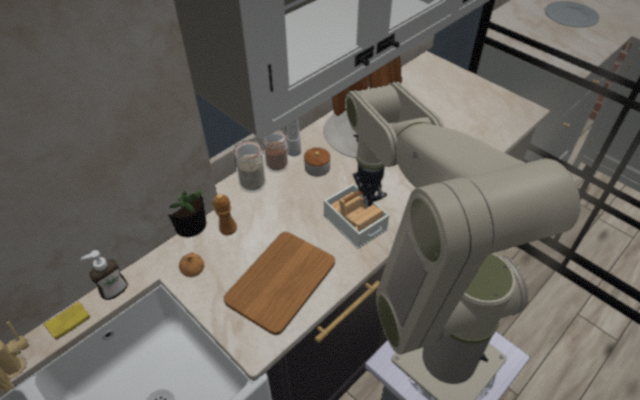

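View pics/top1.png

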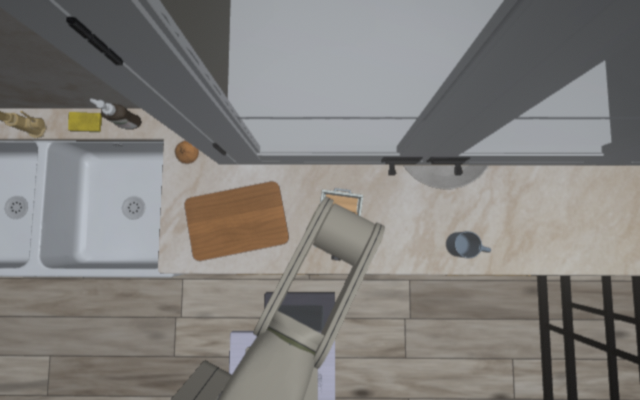

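```bash
python3 - <<'E'
from h import *
a=np.radians(172.6);x=np.array([np.cos(a),np.sin(a),0]);y=np.array([-x[1],x[0],0]);c=np.array([486.7,-170.2,0])
print("rim corners",proj([c+sx*86*x+sy*62*y+[0,0,75] for sx,sy in[(1,1),(1,-1),(-1,-1),(-1,1)]],"wrist1").round())
print("tcp",proj([437.7,-165.7,122.9],"wrist1"),"deck pt",proj(c+42*x+[0,0,85],"wrist1"))
print("deck corners",proj([c+X*x+Y*y+[0,0,Z] for X,Y,Z in[(65,-49,92),(22,-49,79)]],"wrist1"))
print("handle ctr",proj(c-19*x+[0,0,114],"wrist1"))
E
```

```text
rim corners [[265. 312.]
 [255. 126.]
 [554. 125.]
 [517. 312.]]
tcp [[319.26065399 264.65346927]] deck pt [[331.02088662 232.73104194]]
deck corners [[289.56532596 152.46687581]
 [366.19997911 149.33293405]]
handle ctr [[451.45284294 253.25849017]]
```

```bash
python3 -m creep '{"translation":[[0.5,0,10],[0,0,10],[0,0,5],[0,0,3],[0,0,3],[0,0,3]],"rotation":[[0,0,0],[0,0,0],[0,0,0],[0,0,0],[0,0,0],[0,0,0]],"claw":[0,0,0,0,0,0]}'
python3 -m creep '{"translation":[[0,0,3],[0,0,3],[0,0,3]],"rotation":[[0,0,0],[0,0,0],[0,0,0]],"claw":[0,0,0]}'
```

```text
time: 3.4
tool_pos: [439.8, -165.6, 91.2]
tcp_rot: [180.0, 0.0, 82.5]
ft_force: [1.1, 0.9, 0.0]
finger_gap: 0.0
time: 3.7
tool_pos: [439.8, -165.6, 82.3]
tcp_rot: [180.0, 0.0, 82.5]
ft_force: [-0.5, -0.3, 1.3]
finger_gap: -0.2
```

```bash
python3 -m creep '{"translation":[[0,0,3],[0,0,3],[0,0,3]],"rotation":[[0,0,0],[0,0,0],[0,0,0]],"claw":[0,0,0]}'
python3 -m creep '{"translation":[[0,0,3],[0,0,3],[0,0,3]],"rotation":[[0,0,0],[0,0,0],[0,0,0]],"claw":[0,0,0]}'
```

```text
time: 4.0
tool_pos: [439.7, -165.6, 73.1]
tcp_rot: [180.0, 0.0, 82.5]
ft_force: [0.1, 1.3, 0.1]
finger_gap: -0.1
time: 4.3
tool_pos: [439.7, -165.5, 64.0]
tcp_rot: [-180.0, -0.0, 82.5]
ft_force: [0.4, 0.2, 0.6]
finger_gap: -0.3
```

```bash
python3 -m creep '{"translation":[[0,0,3],[0,0,3],[0,0,3]],"rotation":[[0,0,0],[0,0,0],[0,0,0]],"claw":[0,0,0]}'
python3 -m creep '{"translation":[[0,0,1],[0,0,1]],"rotation":[[0,0,0],[0,0,0]],"claw":[0,0]}'
python3 -c "
from h import *
go(None);snap('wrist','wrist2')"
```

```text
time: 4.6
tool_pos: [439.7, -165.5, 55.0]
tcp_rot: [-180.0, -0.0, 82.5]
ft_force: [-0.3, 1.1, -0.7]
finger_gap: 0.5
time: 4.8
tool_pos: [439.7, -165.5, 53.2]
tcp_rot: [-180.0, -0.0, 82.5]
ft_force: [-0.5, 0.5, 0.0]
finger_gap: 0.4
t 4.8 pos [ 439.7 -165.5   53.2] rot [-179.99   -0.     82.49] gap 0.4 f [-0.5  0.5  0. ] M [-0.04  0.03  0.01]
q [-26.9  -3.2 115.7   0.   67.5 -19.4]
```

View pics/wrist2.png

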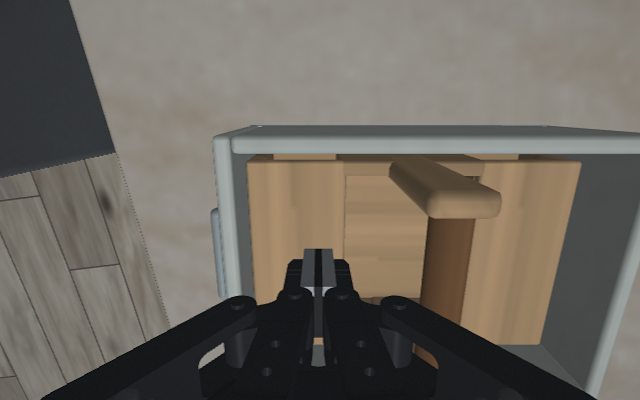

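```bash
python3 -m creep '{"translation":[[0,0,1],[0,0,1]],"rotation":[[0,0,0],[0,0,0]],"claw":[0,0]}'
python3 -m creep '{"translation":[[0,0,1],[0,0,0]],"rotation":[[0,0,0],[0,0,0]],"claw":[0,0]}'
```

```text
time: 5.05
tool_pos: [439.9, -165.7, 51.9]
tcp_rot: [180.0, 0.0, 82.5]
ft_force: [-5.9, 3.0, 15.1]
finger_gap: 0.2
time: 5.25
tool_pos: [440.0, -165.7, 51.9]
tcp_rot: [180.0, 0.0, 82.5]
ft_force: [-7.7, 4.3, 16.5]
finger_gap: 0.2
```

```bash
python3 -m creep '{"translation":[[0,0,-5],[0,0,-20],[0,0,-30],[0,0,-40],[0,0,-25],[0,0,0]],"rotation":[[0,0,0],[0,0,0],[0,0,0],[0,0,0],[0,0,0],[0,0,0]],"claw":[0,0,20,45,45,45]}'
python3 -c "
from h import *
go([486.7,-170.2,170],82.4);snap('wrist','wrist3');snap('scene','scene3');crop('scene3',310,175,90,75,8,'c5')"
```

```text
time: 5.85
tool_pos: [442.3, -166.8, 175.2]
tcp_rot: [179.6, 0.2, 82.5]
ft_force: [1.1, -0.8, -0.4]
finger_gap: 45.0
t 5.85 pos [ 442.3 -166.8  175.2] rot [1.7956e+02 1.5000e-01 8.2490e+01] gap 45.0 f [ 1.1 -0.8 -0.4] M [-0.03 -0.02 -0.01]
q [-26.9 -11.2 109.5   0.   81.3 -19.4]
tool shift [ 2.5 44.4  5.5]
rotvec [0.0077 0.0027 0.0017]
```

View pics/wrist3.png

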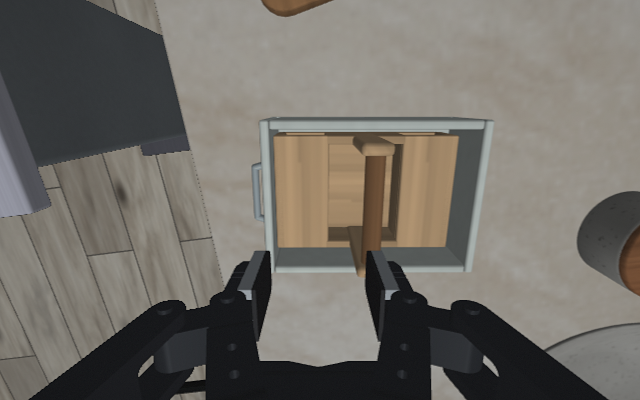

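View pics/c5.png

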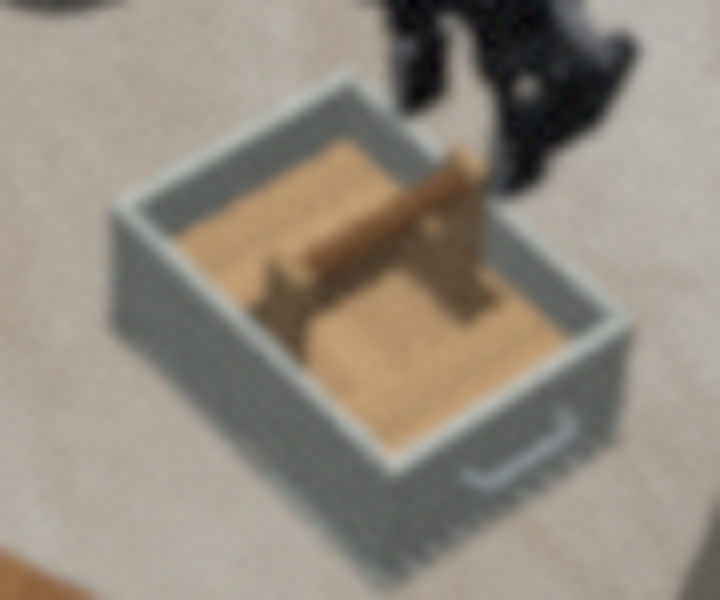

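```bash
python3 - <<'E'
from h import *
print("wrist bar",back([(374.5,155),(373,250)],98,"wrist3").round(1))
px=lambda a:(np.array(a,float)+.5)/8-.5+[310,175]
print("scene bar",back(px([(318,255),(440,188)]),98,"scene3").round(1))
print("deck corners wrist near-left,far-left,far-right,near-right",back([(276,136),(459,137),(446,248),(276,247)],52,"wrist3").round(1))
a=np.radians(172.5);x=np.array([np.cos(a),np.sin(a),0]);y=np.array([-x[1],x[0],0]);c=np.array([486,-170,97])
print(proj([c-35*y,c+35*y],"wrist3"),proj([c-35*y,c+35*y],"scene3")*8-[310*8,175*8])
E
```

```text
wrist bar [[ 485.  -128.9   98. ]
 [ 478.3 -198.7   98. ]]
scene bar [[ 491.1 -143.2   98. ]
 [ 481.1 -201.8   98. ]]
deck corners wrist near-left,far-left,far-right,near-right [[ 415.3 -110.9   52. ]
 [ 561.3 -131.    52. ]
 [ 549.3 -227.7   52. ]
 [ 399.1 -206.4   52. ]]
[[383.04793068 163.01088375]
 [377.57913847 256.20404323]] [[301.34220974 265.09864265]
 [440.67376861 181.92928672]]
```

```bash
python3 -m creep '{"translation":[[0.5,10,0],[1,15,0],[1,12,0],[0,3,0],[0,0,0],[0,0,0]],"rotation":[[0,0,0.008],[0,0,0],[0,0,0],[0,0,0],[0,0,0],[0,0,0]],"claw":[45,45,45,45,45,45]}'
python3 -c "
from h import *
go([482.5,-169.5,79],82);snap('wrist','wrist4')
print(proj([482.5,-169.5,97],'wrist4'))"
```

```text
time: 6.55
tool_pos: [479.1, -168.3, 169.4]
tcp_rot: [-179.9, -0.0, 82.0]
ft_force: [-0.8, -0.3, 0.5]
finger_gap: 44.9
t 6.55 pos [ 479.1 -168.3  169.4] rot [-1.799e+02 -3.000e-02  8.204e+01] gap 44.9 f [-0.8 -0.3  0.5] M [-0.02  0.05 -0.02]
q [-25.1  -4.6 104.1  -0.   80.6 -17.2]
tool shift [-0.8  3.7 90.4]
rotvec [-0.0017 -0.0005  0.0006]
[[325.3430793 219.1845194]]
```

View pics/wrist4.png

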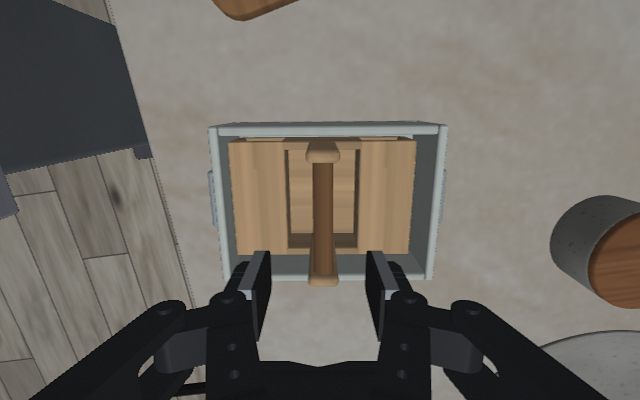

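```bash
python3 -m creep '{"translation":[[-0.5,3,10],[0,0,20],[0,0,25],[0,0,20],[0,0,10],[0,0,5],[0,0,0]],"rotation":[[0,0,0],[0,0,0],[0,0,0],[0,0,0],[0,0,0],[0,0,0],[0,0,0]],"claw":[45,45,45,45,45,45,45]}'
python3 -c "
from h import *
go([482,-169.5,79],82);snap('wrist','wrist5')"
```

```text
time: 7.3
tool_pos: [482.3, -169.4, 79.9]
tcp_rot: [-180.0, -0.0, 82.0]
ft_force: [0.1, 0.6, 0.1]
finger_gap: 45.4
t 7.3 pos [ 482.3 -169.4   79.9] rot [-1.7996e+02 -1.0000e-02  8.2030e+01] gap 45.4 f [0.1 0.6 0.1] M [-0.01 -0.01  0.04]
q [-25.1   1.2 108.3  -0.   70.6 -17.1]
tool shift [-0.2 -0.3  0.9]
rotvec [-0.0007 -0.0002  0.0005]
```

View pics/wrist5.png

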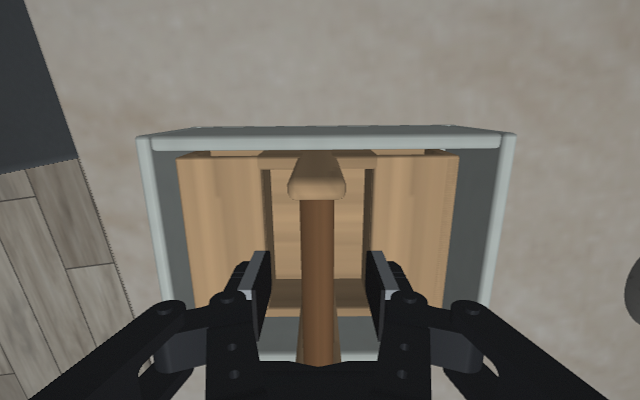

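```bash
python3 -m creep '{"translation":[[0,0,1],[0,0,0],[0,0,0],[0,0,0],[0,0,0],[0,0,0]],"rotation":[[0,0,0],[0,0,0],[0,0,0],[0,0,0],[0,0,0],[0,0,0]],"claw":[30,20,5,5,5,5]}' 80
python3 -m creep '{"translation":[[0,0,-1],[0,0,-2],[0,0,-3],[0,0,-4],[0,0,0]],"rotation":[[0,0,0],[0,0,0],[0,0,0],[0,0,0],[0,0,0]],"claw":[5,5,5,5,5]}'
python3 -c "
from h import *
go(None);snap('wrist','wrist6')"
```

```text
time: 7.95
tool_pos: [482.3, -169.6, 80.0]
tcp_rot: [-180.0, 0.0, 82.0]
ft_force: [-4.7, 1.6, 5.7]
finger_gap: 11.4
time: 8.45
tool_pos: [482.9, -169.6, 90.0]
tcp_rot: [180.0, 0.0, 82.0]
ft_force: [0.9, 0.5, -3.3]
finger_gap: 11.7
t 8.45 pos [ 482.9 -169.6   90. ] rot [1.7995e+02 1.0000e-02 8.2040e+01] gap 11.7 f [ 0.9  0.5 -3.3] M [ 0.07 -0.18  0.  ]
q [-25.1   0.5 107.9   0.   71.6 -17.1]
```

View pics/wrist6.png

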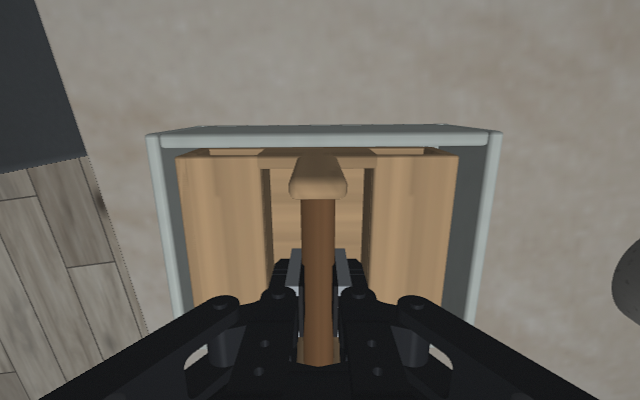

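```bash
python3 -m creep '{"translation":[[0,0,-5],[0,0,-10],[0,0,-12],[0,0,-15],[0,0,-15],[0,0,-13],[0,0,-10],[0,0,-5],[0,0,0]],"rotation":[[0,0,0],[0,0,0],[0,0,0],[0,0,0],[0,0,0],[0,0,0],[0,0,0],[0,0,0],[0,0,0]],"claw":[5,5,5,5,5,5,5,5,5]}'
python3 -c "
from h import *
go([450,-100,172]);go([484,144.5,172],101.6);snap('wrist','wrist7');snap('scene','scene7')"
```

```text
time: 9.4
tool_pos: [483.0, -169.7, 175.2]
tcp_rot: [179.9, 0.0, 82.0]
ft_force: [0.3, 0.4, -4.4]
finger_gap: 11.4
t 9.4 pos [ 483.  -169.7  175.2] rot [1.7992e+02 2.0000e-02 8.2040e+01] gap 11.4 f [ 0.3  0.4 -4.4] M [-0.05 -0.02  0.  ]
q [-25.1  -4.4 103.3  -0.   81.1 -17.1]
tool shift [ 64.4 -42.3   3.2]
t 9.4 pos [ 483.  -169.7  175.2] rot [1.7992e+02 2.0000e-02 8.2040e+01] gap 11.4 f [ 0.3  0.4 -4.4] M [-0.05 -0.02  0.  ]
q [-25.1  -4.4 103.3  -0.   81.1 -17.1]
tool shift [311.3 -42.5   3.1]
rotvec [ 0.0012  0.0006 -0.3415]
```

View pics/wrist7.png

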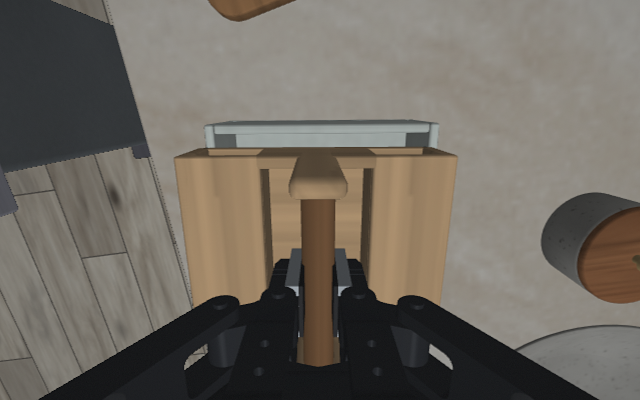

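View pics/scene7.png

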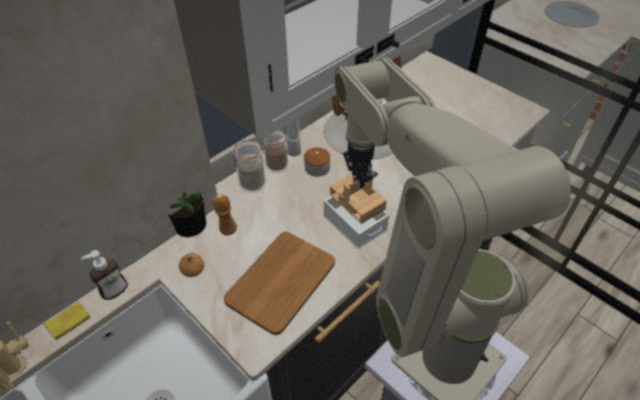

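```bash
python3 -m creep '{"translation":[[8,-6,0],[15,-12,0],[22,-15,0],[28,-12,0],[32,-10,0],[34,-5,0],[34,0,0],[34,2,0],[32,4,0],[28,4,0]],"rotation":[[0,0,0],[0,0,0],[0,0,0],[0,0,0],[0,0,0],[0,0,0],[0,0,0],[0,0,0],[0,0,0],[0,0,0]],"claw":[5,5,5,5,5,5,5,5,5,5]}'
python3 -m creep '{"translation":[[20,3,0],[12,2,0],[7,1,0],[4,1,0],[0,0,0],[0,0,0],[0,0,0],[0,0,0],[0,0,0]],"rotation":[[0,0,-0.02],[0,0,-0.05],[0,0,-0.07],[0,0,-0.07],[0,0,-0.06],[0,0,-0.04],[0,0,-0.02],[0,0,-0.01],[0,0,0]],"claw":[5,5,5,5,5,5,5,5,5]}'
python3 -c "
from h import *
go([489,144.5,94],101.6);snap('wrist','wrist8');snap('scene','scene8');snap('top','top8')"
```

```text
time: 10.5
tool_pos: [469.1, 103.9, 173.6]
tcp_rot: [-179.9, -0.0, 82.1]
ft_force: [0.8, -0.4, -3.6]
finger_gap: 11.1
time: 11.4
tool_pos: [481.4, 143.7, 174.1]
tcp_rot: [-180.0, 0.0, 101.5]
ft_force: [-0.1, -0.6, -4.0]
finger_gap: 11.5
t 11.4 pos [481.4 143.7 174.1] rot [-179.98    0.    101.52] gap 11.5 f [-0.1 -0.6 -4. ] M [0.   0.03 0.08]
q [ 10.8  -5.8 104.7  -0.   81.1  -0.7]
tool shift [-0.7  7.6 80.1]
rotvec [-0.0003  0.0001 -0.0015]
```

View pics/wrist8.png

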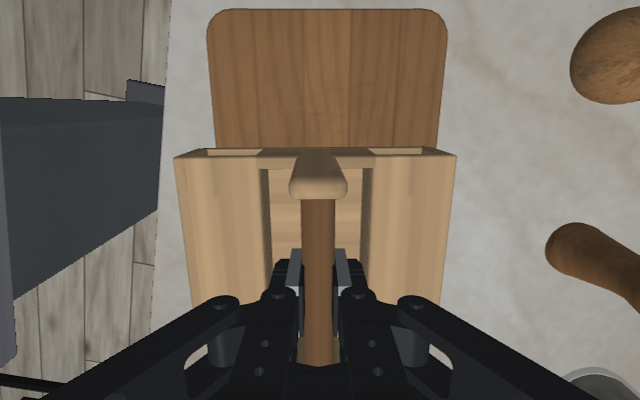

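View pics/scene8.png

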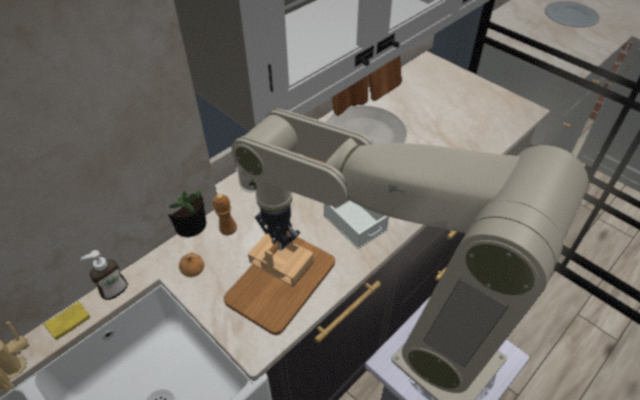

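```bash
python3 -m creep '{"translation":[[-0.5,3,5],[0,4,10],[0,0,15],[0,0,15],[0,0,12],[0,0,8],[0,0,4],[0,0,2],[0,0,0]],"rotation":[[0,0,0],[0,0,0],[0,0,0],[0,0,0],[0,0,0],[0,0,0],[0,0,0],[0,0,0],[0,0,0]],"claw":[5,5,5,5,5,5,5,5,5]}'
python3 -c "
from h import *
go([489,144.5,94],101.6)"
python3 -m creep '{"translation":[[0,0,2],[0,0,1],[0,0,1],[0,0,1],[0,0,0]],"rotation":[[0,0,0],[0,0,0],[0,0,0],[0,0,0],[0,0,0]],"claw":[5,5,5,5,5]}'
```

```text
time: 12.45
tool_pos: [488.8, 144.9, 103.5]
tcp_rot: [180.0, -0.0, 101.5]
ft_force: [-0.8, 0.1, -4.3]
finger_gap: 11.8
t 12.45 pos [488.8 144.9 103.5] rot [179.98  -0.   101.52] gap 11.8 f [-0.8  0.1 -4.3] M [ 0.02  0.03 -0.01]
q [ 10.7  -0.8 107.6   0.   73.2  -0.8]
tool shift [-0.4  0.1  9.5]
rotvec [ 0.0004 -0.     -0.0015]
time: 12.95
tool_pos: [488.5, 144.8, 98.2]
tcp_rot: [-180.0, -0.0, 101.5]
ft_force: [0.4, 0.1, -4.0]
finger_gap: 11.3
```

```bash
python3 -m creep '{"translation":[[0,0,1],[0,0,1],[0,0,0.5],[0,0,0.5],[0,0,0]],"rotation":[[0,0,0],[0,0,0],[0,0,0],[0,0,0],[0,0,0]],"claw":[5,5,5,5,5]}'
python3 -m creep '{"translation":[[0,0,0.5],[0,0,0.5],[0,0,0]],"rotation":[[0,0,0],[0,0,0],[0,0,0]],"claw":[5,5,5]}'
```

```text
time: 13.45
tool_pos: [488.6, 144.8, 95.3]
tcp_rot: [-180.0, -0.0, 101.5]
ft_force: [-0.3, 0.2, -4.1]
finger_gap: 11.4
time: 13.75
tool_pos: [488.4, 144.8, 94.9]
tcp_rot: [-180.0, -0.0, 101.5]
ft_force: [-6.4, 0.1, 4.2]
finger_gap: 11.4
```

```bash
python3 -m creep '{"translation":[[0,0,0.5],[0,0,0]],"rotation":[[0,0,0],[0,0,0]],"claw":[5,5]}'
python3 -m creep '{"translation":[[0,0,0],[0,0,0],[0,0,0],[0,0,0],[0,0,0]],"rotation":[[0,0,0],[0,0,0],[0,0,0],[0,0,0],[0,0,0]],"claw":[14,18,25,35,45]}' 30
python3 -c "
from h import *
go(None);snap('wrist','wrist9')"
```

```text
time: 13.95
tool_pos: [488.2, 144.8, 94.7]
tcp_rot: [-179.9, -0.0, 101.5]
ft_force: [-8.4, -2.1, 8.2]
finger_gap: 11.3
time: 14.45
tool_pos: [488.9, 144.8, 94.0]
tcp_rot: [180.0, 0.0, 101.5]
ft_force: [0.7, 0.4, -0.1]
finger_gap: 44.9
t 14.45 pos [488.9 144.8  94. ] rot [179.96   0.   101.51] gap 44.9 f [ 0.7  0.4 -0.1] M [0.01 0.1  0.01]
q [ 1.07e+01 -1.00e-01  1.08e+02  0.00e+00  7.21e+01 -8.00e-01]
```

View pics/wrist9.png

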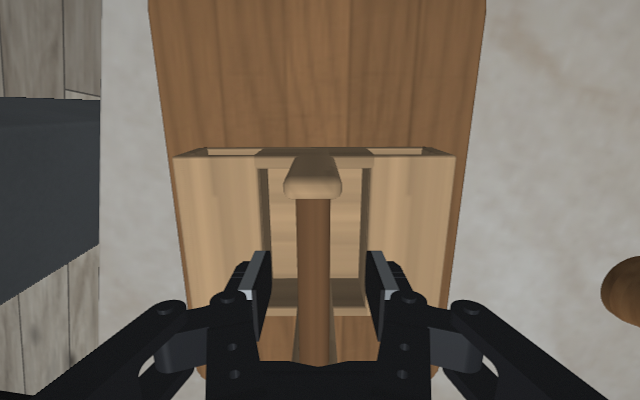

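Released, with the bar clear of both pads. I'll retreat straight up and back, then check.

```bash
python3 -m creep '{"translation":[[0,0,-10],[0,0,-20],[0,0,-30],[0,0,-30],[0,0,-20],[0,-20,0],[0,-35,0],[0,-30,0],[0,-15,0],[0,0,0]],"rotation":[[0,0,0],[0,0,0],[0,0,0],[0,0,0],[0,0,0],[0,0,0],[0,0,0],[0,0,0],[0,0,0],[0,0,0]],"claw":[45,45,45,45,45,45,45,45,45,45]}'
python3 -c "
from h import *
go(None);snap('wrist','wrist10');snap('scene','scene10');snap('top','top10');crop('scene10',200,180,150,125,5,'e1')"
```

```text
time: 15.5
tool_pos: [389.7, 124.7, 204.7]
tcp_rot: [179.9, -0.0, 101.5]
ft_force: [-0.3, -0.1, 0.1]
finger_gap: 44.9
t 15.5 pos [389.7 124.7 204.7] rot [179.92  -0.   101.52] gap 44.9 f [-0.3 -0.1  0.1] M [-0.05  0.01  0.03]
q [ 10.6 -23.  115.8   0.   87.1  -1. ]
```

View pics/wrist10.png

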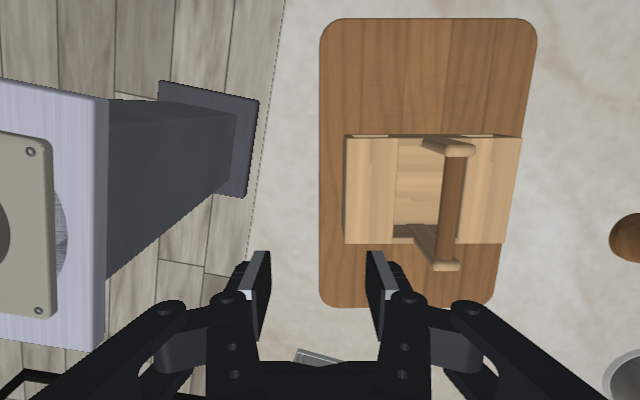

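View pics/e1.png

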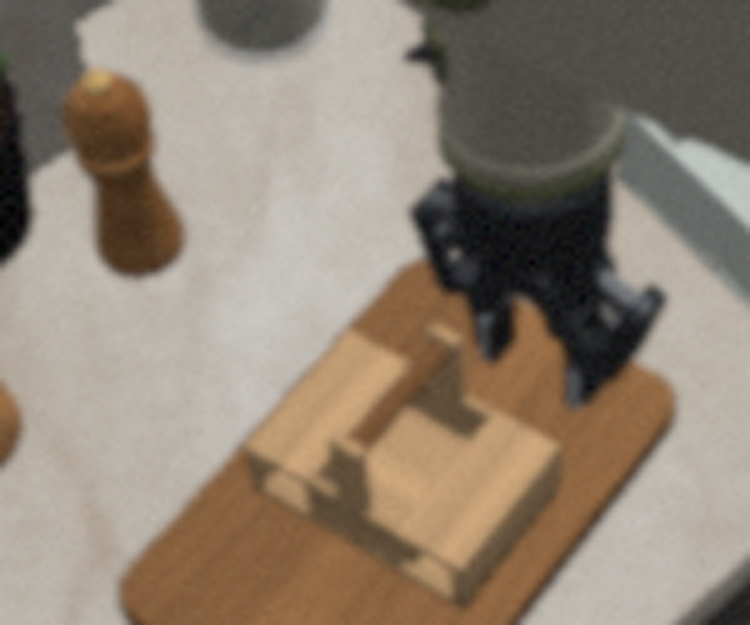

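View pics/top10.png

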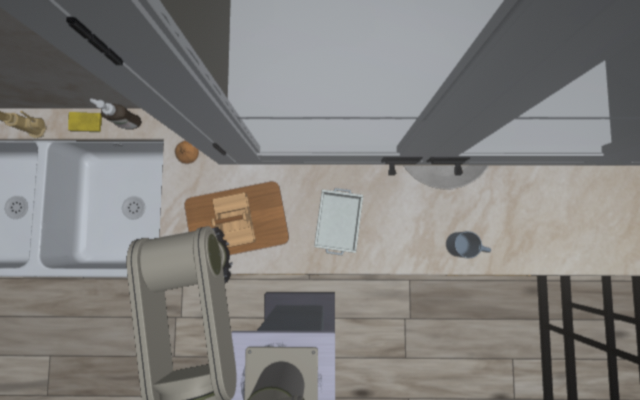

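```bash
python3 - <<'E'
from h import *
r=back([(345,136),(522,138),(503,243),(344,243)],66,"wrist10");print(r.round(1),r.mean(0),[np.linalg.norm(r[i]-r[i-1]).round(1) for i in range(4)])
a=np.radians(11.6);d=r[:,:2]-[489.5,144.5];print("board frame",np.c_[d@[np.cos(a),np.sin(a)],d@[-np.sin(a),np.cos(a)]].round(1))
E
python3 - <<'E'
from bench import *
print(sense()["time"],sense()["ft_force"]); hand_in()
E
```

```text
[[401.2 179.5  66. ]
 [549.4 208.   66. ]
 [568.5 113.1  66. ]
 [422.3  83.4  66. ]] [485.34594416 145.99315461  66.        ] [np.float64(98.4), np.float64(151.0), np.float64(96.9), np.float64(149.2)]
board frame [[-79.5  52. ]
 [ 71.5  50.2]
 [ 71.1 -46.7]
 [-78.1 -46.4]]
15.65 [ 0.03040442  0.66521649 -0.30246229]
the job is handed in; nothing more can be done
```

The caddy is out of the box and standing on the chopping board. I handed the job in at about 15.7 s of the 58 s allowed.

- **Press:** I pushed the raised deck down with closed fingers until it stopped at z = 51.9 mm, with about 16 N upward. That matches the expected 52 mm for flat, and the pictures showed it flat before I lifted.
- **Lift and place:** I gripped the handle at 80 N and lifted the caddy straight out. I then pulled back slightly, swung across, and lowered it to contact in steps of 1 mm or less (about 8 N) before letting go.
- **Last checks:**
  - The deck corners, taken at the height expected on the board, measured 151 × 98 mm against the real 150 × 98 mm, which fits a level caddy.
  - They lay within ±80 mm and ±52 mm of the board's centre. The board is ±100 × ±150 mm, so the caddy is wholly on it.
  - Onion and mug look unmoved in the before and after overhead pictures. The salt mill shows only in the scene pictures, where it is upright and looks unmoved.
  - The gripper is open, about 100 mm back from the caddy and 110 mm higher, and reads no contact force.

Two readings were slightly off:
- **Finger opening:** it read about 11.4 mm on the 14 mm handle, which I put down to the pads giving under the grip; the hold stayed steady throughout.
- **Sideways force:** about 6–8 N at touchdown, which disappeared on release.

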